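# Set up the strain check of a glass vase

### The job

Get the amber glass vase ready for its strain check: stand it upright midway between the lamp box and the filter hood, in line with the middle of both, and stand the clear glass standard beside it on the robot's side, also midway between lamp and filter, its broad faces squarely towards them, with a gap of 2 cm between vase and slab. Turn the dial on the console's sloping panel until its pointer is on the thick mark. Set the glass down gently, never letting it drop or topple, and leave everything else on the bench where it is.

Things in the scene. Friction and masses are not known exactly. Their poses are not given: they have to be found in the camera images.
- lamp: lamp box of the strain viewer: upright grey box, 160 (its x) x 60 (its y) x 150 mm high, fixed to the bench. Origin at the centre of its underside, z up. Its white luminous face looks along its own -y, 30 mm from the origin, straight at the filter hood; its own -x is the robot's side
- filter: filter hood of the strain viewer: upright black frame with a dark pane, same outline as the lamp box (160 x 60 x 150 mm), fixed. Origin at the centre of its underside, axes parallel to the lamp's; it stands 300 mm from the lamp (centre to centre) along the lamp's -y, so 240 mm is free between the two faces
- vase: amber glass vase, solid and round, 90 mm high, about 0.4 kg: 60 mm across from 12 to 66 mm height, then a shoulder to a 26 mm neck and a 36 mm lip. Loose, upright. Origin at the centre of its underside, z up
- standard: the standard: clear glass slab, 40 (its x) x 28 (its y) mm and 75 high, standing on edge on an aluminium foot 44 x 36 x 12 mm; 87 mm high in all, about 0.26 kg. Loose, upright. Broad faces look along its own +y and -y. Origin at the centre of the foot's underside, z up
- dial_grip (a point): grip point of the dial: on its axis, 24 mm out from the panel. z points out of the panel along the axis, which leans 32 degrees from vertical towards the robot; x points along the bar grip to its pointer end and turns with the dial. Black bar grip 46 mm long, 14 wide, from 9 to 35 mm out from the panel, on a round skirt 48 mm across; a white line marks the pointer end
- panel_mark (a point): the thick mark of the dial's scale: a black bar on the panel, 16 x 6 mm, more than twice as thick as the others; this point is its outer end, 50 mm from the dial's axis
- dial (a joint): dial angle in rad, 0 to 3.2, growing clockwise as seen looking at the panel. 0 points straight up the slope; the scale has a mark every 0.4 rad from 0 to 3.2, and the thick mark is at 1.6
- console: grey control console, fixed, 160 mm wide (its y), 196 deep, 200 high, front (-x) to the robot: panel sloping at 32 degrees, upright head behind it (front at x = +51 mm), clear 3 mm visor over the dial at 197 to 200 mm height, from the head to x = +4 mm. The way along the dial's axis is free. Origin on its underside; the dial's axis meets the panel at x = -5, y = 0, z = 85 mm
- compound_tin: bystander: closed round aluminium tin, 70 mm across, 60 high; origin at the centre of its underside
- felt_disc: bystander: grey felt polishing disc lying flat, 110 mm across, 22 thick; origin at the centre of its underside
- polish_block: bystander: black polishing block 90 x 55 x 24 mm lying flat; origin at the centre of its underside
- bowl: bystander: round green glass bowl, 90 mm across, 50 high; origin at the centre of its underside
- cork_pad: bystander: round cork pad, 50 mm across, 18 thick; origin at the centre of its underside
- spray: bystander: upright white plastic bottle, 64 mm across, 170 high; origin at the centre of its underside
Things that resemble listed ones, but are neither listed nor needed, are in the scene too. Of the things that look like the standard, take the one that is farthest to the robot's right at the start.

How it is judged:
At the end, for the whole second after the job is handed in: Vase upright, within 10 mm of the middle between lamp and filter both ways. Standard upright on the robot's side, midway within 10 mm, centre 60 to 80 mm from the vase's axis (gap 10 to 30 mm), square within 10 degrees. Both on the bench, at rest. Dial at 1.6 rad within 0.08 (y of vase in the frame of lamp between -0.16 and -0.14 m and x of vase in the frame of lamp between -0.01 and 0.01 m and y of standard in the frame of lamp between -0.16 and -0.14 m and horizontal distance between standard and vase between 0.06 and 0.08 m and x of standard in the frame of lamp below -0.04 m and angle between the y axis of standard and the y axis of lamp, either way round below 0.175 rad and angle between each of vase, standard's own z axis and vertical below 0.08 rad and height (world z) of each of vase, standard below 0.005 m and linear speed of each of vase, standard below 0.02 m/s and value of joint dial between 1.52 and 1.68 rad); the robot touches nothing.
It fails at once if the vase or the standard falls freely from more than 15 mm above the bench ((height (world z) of vase above 0.015 m and contact force between vase and anything else below 0.01 N) or (height (world z) of standard above 0.015 m and contact force between standard and anything else below 0.01 N)).
It fails at once if the vase or the standard topples (more than 50 degrees) (angle between any of vase, standard's own z axis and vertical above 0.87 rad).
It fails at once if a bystander is moved by more than 20 mm (distance of any of compound_tin, felt_disc, polish_block, bowl, cork_pad, spray from where it was at the start of the episode above 0.02 m).
It also fails if it takes over 67 s, if anything falls off the work surface, if the arm or the gripper's body presses on something with over 40 N, if the wrist force passes 120 N, or if a joint passes its speed limit or range.

### The arm

A 7-joint arm with a two-finger parallel gripper is mounted at the origin on the work surface. World frame = base frame: x ahead of the robot, y to its left, z up, the work surface at z = 0. Lengths are in m, angles in rad, forces in N, time in s.
With the tool pointing down it reaches from about 0.425 to 0.95 m from the base axis. Payload 4.7 kg.
Tool frame: the origin (TCP) lies midway between the tips of the shut fingers; the grasp point (between the pads) lies 19 mm behind it; z points along the fingers, y is the direction in which the jaws open and shut (so a half turn about z gives the same grasp; the last joint's range is limited). The gripper opens to 85 mm and grips with 20 to 120 N. Pads are 22 mm wide; open, the fingers measure 114 mm over their backs; the gripper's body (76 mm by 85 mm) begins 54 mm behind the grasp point. The pads swing forward as they close: fully open they stand 13 mm farther back than shut.
Start: joints at [-0.029, 0.469, -0.049, 1.532, 0.024, 1.141, -0.082], TCP at [0.675, 0, 0.231] pointing down, gripper open.
Joint ranges: [-2.59, 2.59], [-0.33, 1.99], [-1.39, 1.29], [0.1, 2.45], [-1.04, 4.18], [0.21, 1.99], [-2.66, 2.66]. Speed limits (rad/s): [2.57, 2.57, 3.14, 3.14, 3.14, 3.14, 3.14].

### API

Orientations are given as a unit quaternion [w, x, y, z].
In Python, from workcell import env, read_camera, ticket gives the robot as it stands.
- The arm moves only by the tool jog_arm, never from a script. Its arguments are lists of equal length, an entry for each row: "delta_pos": the shift along the tool's x, y, z in m, a list of three; "dr": the turn, a rotation vector about the tool's x, y, z in degrees, a list of three; "claw": the finger opening in m, from 0 to 0.0854. In form: {"delta_pos": [[x, y, z], ...], "dr": [[ax, ay, az], ...], "claw": [claw, ...]}. A call has 1 to 20 rows; each row is the pose to reach, as a shift and turn from the pose commanded when the call began, along the tool's axes at that moment; what a row does not reach only later rows make up. A row lasts 1/12 s, in which the tool goes at most 41.7 mm and 7.16 degrees, less where a joint would pass 70% of its speed; a pose out of reach is approached as far as the arm can. A call with a gripper value outside its range is refused whole. The fingers move at their own pace and stop on an object; the grip force is fixed at half the most. Time passes only in rows, so rows that repeat a pose let the fingers close. It gives the time, the measured TCP pose, the force and the opening at its end, in the units of the state.
- env.get_obs(): the state, without advancing time (a new reading comes with each control period).
- read_camera(name): name is "scene" or "side" or "wrist"; returns a dict with "color" (420x560x3 uint8, red, green, blue), "fx", "fy", "cx", "cy" (pixels), "world_from_camera" (4x4, takes a point from camera to world coordinates); the wrist camera has in their place "T_tool_cam" (4x4, takes a point from camera to tool coordinates, whose origin is the TCP and whose axes are the flange's). Camera axes: x right, y up, looking along -z (the intrinsics and any distortion apply to the point x, -y, -z); pixel columns grow to the right and rows downward; lengths in m; the calibration is good to about 2 mm. A picture is of the moment at which its call begins: read the wrist's pose just before it. There is no depth.
- ticket.job_done(): hands the job in, once; it reports no verdict.
The state is a dict: "time_s": time; "joint_positions": joint angles; "joint_vel": joint speeds; "tau": joint torques, N m; "eef_pos": TCP position; "ee_rot": TCP orientation; "contact_force": force on the tool from outside, world axes, zero at the start; "wrist_torque": the same for the moment, N m; "width": opening from 0.0 (shut) to 1.0 (fully open).
Only numpy, scipy, OpenCV 4.12 (cv2) and the standard library are available. Lean on these libraries where they do the work, as an engineer would, in place of code of your own. Each camera call takes 0.05 s, during which the arm holds its last target. There are 200 camera calls.

## Working session

There is one attempt and no reset: what is moved stays moved. The work goes in short steps, Python scripts to look and compute and a tool call to move; the robot and the scene stay as the last step left them, time stands still between calls to the robot, and variables do not carry over. Pictures are saved under pics/ and viewed, about 8 in all and at most 12, crops included, and the job is handed in when it is done.

Besides the shell and the picture viewer there is one more tool, called after "Request:" as name(argument=value, ...) on one line, values as JSON. jog_arm: Moves the arm, as the interface text tells. Its arguments: {"type":"object","properties":{"delta_pos":{"type":"array","items":{"type":"array","items":{"type":"number"}}},"dr":{"type":"array","items":{"type":"array","items":{"type":"number"}}},"claw":{"type":"array","items":{"type":"number"}}},"required":["delta_pos","dr","claw"]}

```bash
ls; mkdir -p pics; python3 - <<'E'
from workcell import env, read_camera
import cv2, numpy as np, pickle
o=env.get_obs();print({k:np.round(v,3).tolist() for k,v in o.items()})
for n in("scene","side","wrist"):
    c=read_camera(n);pickle.dump((c,o),open(f"pics/{n}0.pkl","wb"));cv2.imwrite(f"pics/{n}0.png",c["color"][:,:,::-1])
    print(n,{k:np.round(v,3).tolist() for k,v in c.items() if k!="color"})
E
```

```text
pics
{'time_s': 0.0, 'joint_positions': [-0.029, 0.469, -0.049, 1.534, 0.024, 1.141, -0.082], 'joint_vel': [-0.0, -0.0, -0.0, -0.0, 0.001, 0.0, -0.001], 'tau': [0.001, -51.032, -0.046, -23.772, 0.011, 0.007, 0.0], 'eef_pos': [0.674, 0.0, 0.23], 'ee_rot': [-0.001, 0.707, 0.707, -0.001], 'contact_force': [0.105, 0.829, 0.572], 'wrist_torque': [0.044, 0.018, 0.014], 'width': 1.006}
scene {'fx': 452.42, 'fy': 452.42, 'cx': 280.111, 'cy': 209.673, 'world_from_camera': [[0.981, -0.116, 0.153, 0.732], [0.192, 0.624, -0.757, -0.834], [-0.008, 0.772, 0.635, 0.767], [0.0, 0.0, 0.0, 1.0]]}
side {'fx': 472.501, 'fy': 472.501, 'cx': 280.862, 'cy': 219.845, 'world_from_camera': [[-0.996, 0.07, -0.052, 0.51], [-0.085, -0.64, 0.763, 0.855], [0.02, 0.765, 0.644, 0.832], [0.0, 0.0, 0.0, 1.0]]}
wrist {'fx': 297.896, 'fy': 297.896, 'cx': 272.543, 'cy': 212.033, 'T_tool_cam': [[0.0, 0.955, 0.296, 0.075], [1.0, -0.0, -0.0, 0.001], [-0.0, 0.296, -0.955, -0.143], [0.0, 0.0, 0.0, 1.0]]}
```

View pics/scene0.png

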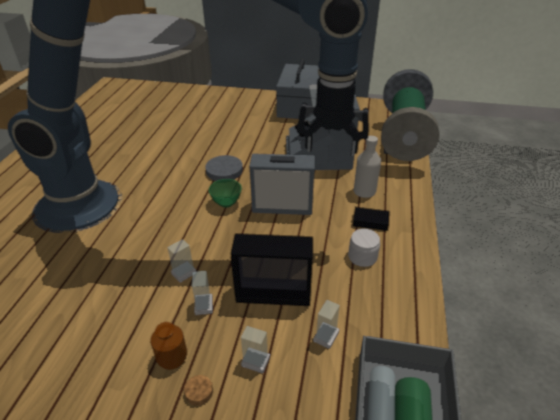

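View pics/side0.png

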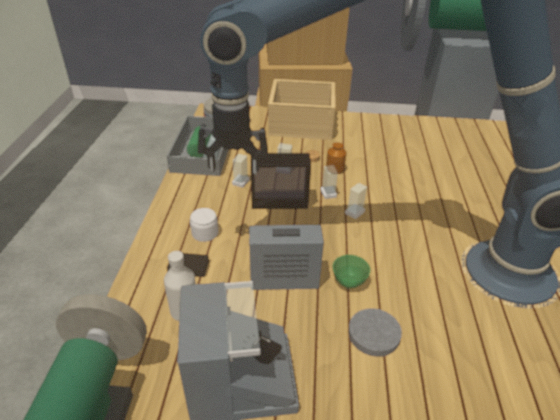

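Scene view: vase at (169,345), lamp (282,185), filter (273,270), console (325,130). Four standard look-alikes have their feet at (183,272), (203,305), (257,360) and (327,335). I'll measure all four and enlarge the two lowest.

```bash
cat > h.py <<'E'
import numpy as np, cv2, pickle
from scipy.spatial.transform import Rotation as R
def load(n): return pickle.load(open(f"pics/{n}.pkl","rb"))
def pose(c,o):
    if "world_from_camera" in c: return np.array(c["world_from_camera"])
    T=np.eye(4);T[:3,:3]=R.from_quat(o["ee_rot"],scalar_first=True).as_matrix();T[:3,3]=o["eef_pos"]
    return T@np.array(c["T_tool_cam"])
def ray(cam,u,v):
    c,o=cam;T=pose(c,o);d=T[:3,:3]@[(u-c["cx"])/c["fx"],-(v-c["cy"])/c["fy"],-1]
    return T[:3,3],d/np.linalg.norm(d)
def onz(cam,u,v,z):
    p,d=ray(cam,u,v);return p+d*(z-p[2])/d[2]
def tri(obs):
    A=0;b=0;L=[]
    for cam,u,v in obs:
        p,d=ray(cam,u,v);M=np.eye(3)-np.outer(d,d);A=A+M;b=b+M@p;L.append((M,p))
    x=np.linalg.solve(A,b);return x,[float(np.linalg.norm(M@(x-p))) for M,p in L]
def proj(cam,P):
    c,o=cam;T=pose(c,o);q=(np.atleast_2d(P)-T[:3,3])@T[:3,:3]
    return np.c_[c["cx"]+c["fx"]*q[:,0]/-q[:,2],c["cy"]-c["fy"]*q[:,1]/-q[:,2]]
E
python3 - <<'E'
from h import *
s=load("scene0");d=load("side0")
for n,u,v in[("A",183,276),("B",204,311),("C",257,367),("D",327,343),("vase",171,362),("cork",199,392)]: print(n,onz(s,u,v,0).round(3))
i=cv2.imread("pics/scene0.png"); j=cv2.imread("pics/side0.png")
a=cv2.resize(i[220:420,140:350],None,fx=3,fy=3,interpolation=2)[:600]
b=cv2.resize(j[120:220,220:380],None,fx=4,fy=4,interpolation=2)
cv2.imwrite("pics/cropA.png",a);
w=cv2.imread("pics/wrist0.png")
b=cv2.resize(j[110:410,150:410],None,fx=2,fy=2,interpolation=2)
cv2.imwrite("pics/cropB.png",b)
E
```

```text
A [ 0.376 -0.193  0.   ]
B [ 0.454 -0.278 -0.   ]
C [ 0.594 -0.384  0.   ]
D [ 0.717 -0.307  0.   ]
vase [ 0.431 -0.404  0.   ]
cork [ 0.503 -0.451  0.   ]
```

View pics/cropA.png

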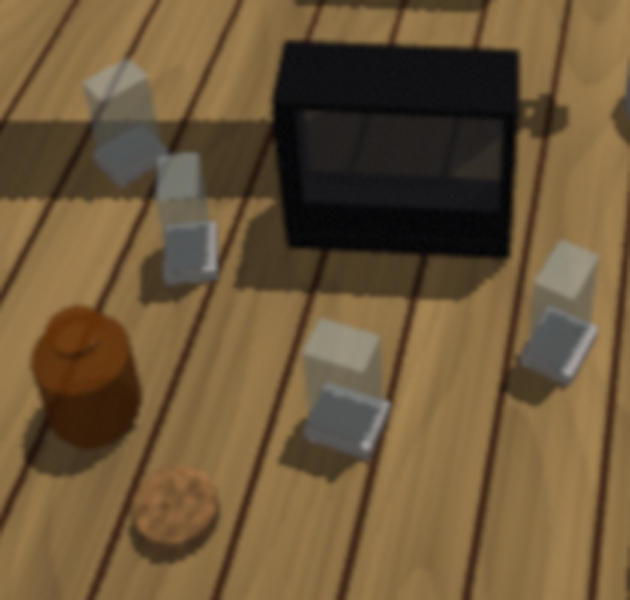

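View pics/cropB.png

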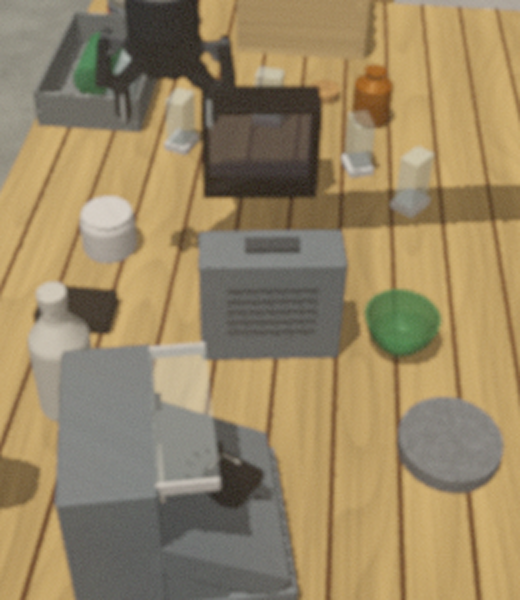

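Shown: C at scene (257,360) has the lowest world y (−0.384, against −0.307 for D at (327,335), −0.278 for B and −0.193 for A). It is therefore farthest to the robot's right and is the standard, and its shape matches (clear slab on aluminium foot). The dark spot at (320,258) is the gripper's shadow. The console and dial are at side-crop (235,480). Next I'll take wrist views from higher up.

Request:
jog_arm(delta_pos=[[0.03,-0.02,-0.05],[0.06,-0.04,-0.1],[0.1,-0.05,-0.17],[0.1,-0.05,-0.17],[0.1,-0.05,-0.17],[0.1,-0.05,-0.17],[0.1,-0.05,-0.17],[0.1,-0.05,-0.17],[0.1,-0.05,-0.17]], dr=[[0,0,0],[0,0,0],[0,0,0],[0,0,0],[0,0,0],[0,0,0],[0,0,0],[0,0,0],[0,0,0]], claw=[0.0854,0.0854,0.0854,0.0854,0.0854,0.0854,0.0854,0.0854,0.0854])

```text
time_s: 0.9
eef_pos: [0.6247, 0.0986, 0.3992]
ee_rot: [-0.001, 0.708, 0.706, -0.002]
contact_force: [0.0, 0.1, -1.1]
width: 1.001
```

```bash
cat > shot.py <<'E'
import sys,pickle,cv2
from workcell import env, read_camera
cam,name=sys.argv[1:3]
o=env.get_obs();c=read_camera(cam)
pickle.dump((c,o),open(f"pics/{name}.pkl","wb"));cv2.imwrite(f"pics/{name}.png",cv2.resize(c["color"][:,:,::-1],(800,600),interpolation=cv2.INTER_CUBIC))
print(o["time_s"],o["eef_pos"],o["ee_rot"])
E
python3 shot.py wrist w1
```

```text
0.9 [0.62465441 0.09863961 0.3992296 ] [-7.00921443e-04  7.07713174e-01  7.06497498e-01 -1.69035527e-03]
```

View pics/w1.png

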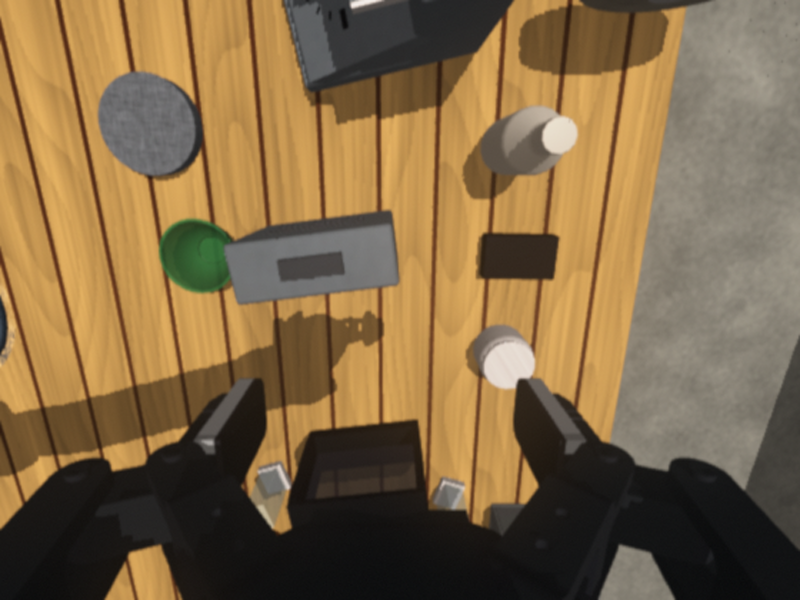

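View w1: lamp top (226–398, 215–303), console at top (300–510, 0–90), filter (290–430, 420–510), bystanders tin (505,360), spray (540,135), block (518,256), bowl (200,255), felt (150,122). Now I fit the lamp/filter pose from the corners.

```bash
cat > fit.py <<'E'
from h import *
from scipy.optimize import least_squares
s=load("scene0");d=load("side0");w=load("w1")
L=[];  # (cam, local pt, px)
def add(cam,pts,f=lambda p:p):
    for P,px in pts: L.append((cam,np.array(P,float),np.array(f(np.array(px,float)))))
X,Y=.08,.03;F=-.3
cA=lambda p:p/3+[140,220]; cB=lambda p:p/2+[150,110]; cW=lambda p:p*.7
add(s,[((-X,F-Y,.15),(275,107)),((X,F-Y,.15),(517,110)),((-X,F+Y,.15),(287,43)),((X,F+Y,.15),(519,50)),((-X,F-Y,0),(288,246)),((X,F-Y,0),(507,256))],cA)
add(d,[((X,Y,.15),(200,262)),((-X,Y,.15),(346,266)),((X,Y,0),(203,353)),((-X,Y,0),(341,357)),((X,-Y,.15),(199,232)),((-X,-Y,.15),(343,233)),
 ((X,F-Y,.15),(206,88)),((-X,F-Y,.15),(320,88)),((X,F+Y,0),(206,195)),((-X,F+Y,0),(316,194))],cB)
add(w,[((X,-Y,.15),(398,286)),((-X,-Y,.15),(238,303)),((-X,Y,.15),(226,247))],cW)
def T(q,P): c,sn=np.cos(q[2]),np.sin(q[2]);return np.array([q[0]+c*P[0]-sn*P[1],q[1]+sn*P[0]+c*P[1],P[2]])
def res(q): return np.concatenate([proj(c,T(q,P))[0]-px for c,P,px in L])
if __name__=="__main__":
    r=least_squares(res,[.6,.1,0.1],loss="soft_l1");print(r.x);print(res(r.x).reshape(-1,2).round(1).tolist())
    print("mid",T(r.x,[0,-.15,0]),"std",T(r.x,[-.07,-.15,0]))
    rw=least_squares(lambda q:res(q)[-6:],r.x);print("wrist only",rw.x)
E
python3 fit.py
```

```text
[0.55051148 0.08890582 0.12669932]
[[-2.6, -1.4], [0.2, 1.1], [-2.1, -1.2], [-0.1, -0.4], [-1.4, 2.2], [0.9, 2.5], [-1.1, 1.7], [1.1, -1.3], [-1.1, 3.7], [-1.5, 0.4], [-0.3, -1.7], [-0.4, -3.1], [-2.8, -2.1], [-0.7, -2.4], [-1.8, 1.6], [0.0, 1.6], [0.6, -0.3], [-2.1, 2.0], [-4.4, -1.6]]
mid [ 0.56946557 -0.05989184  0.        ] std [ 0.50002667 -0.06873708  0.        ]
wrist only [0.55331977 0.08845017 0.11850532]
```

Request:
jog_arm(delta_pos=[[-0.04,-0.01,0],[-0.08,-0.02,0],[-0.12,-0.03,0.02],[-0.16,-0.04,0.03],[-0.2,-0.06,0.04],[-0.24,-0.08,0.05],[-0.28,-0.09,0.05],[-0.3,-0.1,0.05],[-0.3,-0.1,0.05],[-0.3,-0.1,0.05],[-0.3,-0.1,0.05],[-0.3,-0.1,0.05],[-0.3,-0.1,0.05]], dr=[[0,0,0],[0,0,0],[0,0,0],[0,0,0],[0,0,0],[0,0,0],[0,0,0],[0,0,0],[0,0,0],[0,0,0],[0,0,0],[0,0,0],[0,0,0]], claw=[0.0854,0.0854,0.0854,0.0854,0.0854,0.0854,0.0854,0.0854,0.0854,0.0854,0.0854,0.0854,0.0854])

```text
time_s: 2.03
eef_pos: [0.5256, -0.1985, 0.3509]
ee_rot: [-0.0, 0.706, 0.708, 0.0]
contact_force: [0.1, 0.4, 0.1]
width: 1.002
```

```bash
python3 shot.py wrist w2
```

```text
2.0333 [ 0.52556094 -0.19847094  0.3509141 ] [-3.91082280e-04  7.06170247e-01  7.08041967e-01  4.96543455e-05]
```

View pics/w2.png

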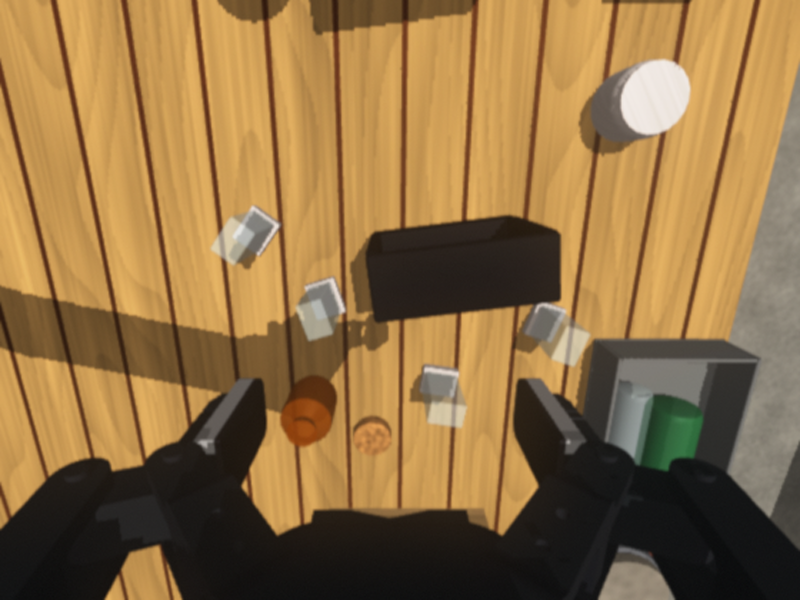

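View w2: vase lip (305,425), cork (372,437), standard C foot (440,382) with slab top (446,410), filter top corners (374,320), (560,298), (560,234). I'll enlarge the vase and C in both views.

```bash
python3 - <<'E'
from h import *
w=load("w2")[0]["color"][250:310,190:340,::-1]; s=load("scene0")[0]["color"][315:375,140:290,::-1]
cv2.imwrite("pics/crop2.png",np.vstack([cv2.resize(i,(750,300),interpolation=2) for i in(w,s)]))
E
```

```text
(no output)
```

View pics/crop2.png

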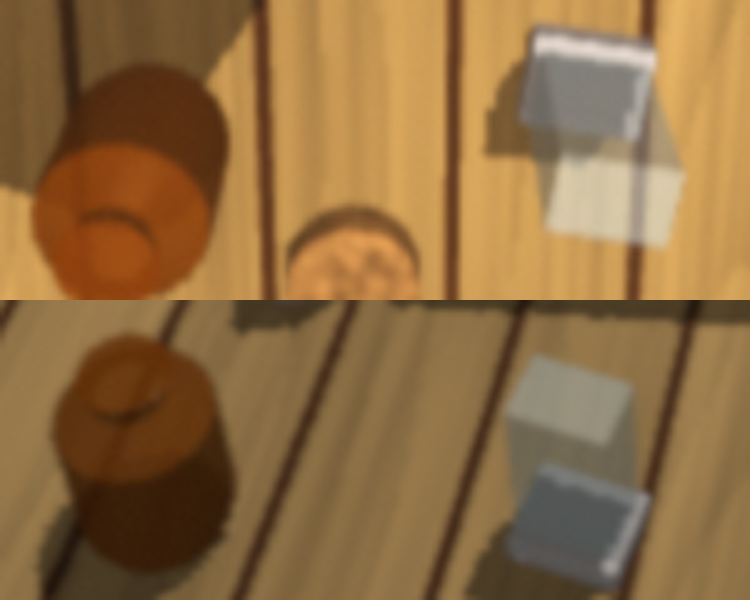

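C confirmed: one clean slab, slab top corners in w2 crop (559,153), (684,172), (667,248), (545,232), long side nearly along world x. The vase is upright at crop (130,200). Next I fit everything.

```bash
cat > fit2.py <<'E'
from fit import *
import fit
w2=load("w2")
add(w2,[((-X,F-Y,.15),(374,320)),((X,F-Y,.15),(560,298)),((X,F+Y,.15),(560,234)),((-X,F+Y,.15),(366,257))],cW)
r=least_squares(res,[.55,.09,.12],loss="soft_l1");print("lamp",r.x,np.degrees(r.x[2]));print(res(r.x).reshape(-1,2)[-7:].round(1).tolist())
print("mid",T(r.x,[0,-.15,0]),"std",T(r.x,[-.07,-.15,0]))
L.clear(); k2=lambda p:p/5+[190,250]; ks=lambda p:p/5+[140,255]
a,b,e,g=.02,.014,.022,.018
add(w2,[((-a,b,.087),(559,153)),((a,b,.087),(684,172)),((a,-b,.087),(667,248)),((-a,-b,.087),(545,232)),((-e,g,.012),(532,28)),((e,g,.012),(657,42)),((e,-g,.012),(637,140)),((-e,-g,.012),(519,122))],k2)
add(s,[((-a,b,.087),(541,356)),((a,b,.087),(633,382)),((a,-b,.087),(606,444)),((-a,-b,.087),(505,413)),((-e,g,.012),(545,463)),((e,g,.012),(650,492)),((e,-g,.012),(612,577)),((-e,-g,.012),(510,545))],ks)
for q0 in(0,np.pi/2):
    q=least_squares(res,[.59,-.38,q0],loss="soft_l1");print("std",q.x,np.degrees(q.x[2]),q.cost)
for cc,n in((w2,0),(s,8)):
    m=[np.mean([l[2] for l in L[n:n+4]],0),np.mean([l[2] for l in L[n+4:n+8]],0)]
    if n==0:m0=m
for i,nm in((0,"top"),(1,"foot top")): print(nm,tri([(w2,*m0[i]),(s,*m[i])]))
t=np.linspace(0,2*np.pi,200)
def circ(p,z): return np.c_[p[0]+.03*np.cos(t),p[1]+.03*np.sin(t),0*t+z]
def rv(p):
    A=proj(w2,circ(p,.066));B=proj(w2,circ(p,.012));C=proj(s,circ(p,.066));D=proj(s,circ(p,.012))
    return [A[:,0].min()-(190+33/5),A[:,0].max()-(190+212/5),B[:,1].min()-(250+63/5),C[:,0].min()-(140+53/5),C[:,0].max()-(140+214/5),D[:,1].max()-(255+570/5),D[:,0].max()-(140+235/5)]
v=least_squares(rv,[.43,-.4],loss="soft_l1");print("vase",v.x,np.round(v.fun,1),rv(v.x))
E
python3 fit2.py
```

```text
lamp [0.55054343 0.08882435 0.12665721] 7.256923796860902
[[0.7, -0.3], [-2.1, 2.0], [-4.3, -1.6], [-0.3, 2.7], [0.8, 2.7], [0.5, -2.0], [-1.5, -1.1]]
mid [ 0.56949125 -0.0599741   0.        ] std [ 0.50005198 -0.06881642  0.        ]
std [ 0.58943985 -0.37509394 -0.14138435] -8.100726741025973 6.388601942780199
std [ 0.58943985 -0.37509394 -0.14138426] -8.100721135088175 6.388601942760017
top (array([ 0.58975772, -0.37535102,  0.08853563]), [0.000686877143555738, 0.0006868771435558522])
foot top (array([ 0.58948837, -0.37471681,  0.01187122]), [0.00043661151073771574, 0.00043661151073760536])
vase [ 0.43108059 -0.39670755] [-0.6  0.2 -0.3 -0.8  0.6  0.5  0.5] [np.float64(-0.5796502676452917), np.float64(0.18410105158872625), np.float64(-0.2982360608216368), np.float64(-0.8114717877561759), np.float64(0.6049911238242203), np.float64(0.45095683728538916), np.float64(0.47877740407955116)]
```

Heights agree with the text (slab top 88.5 mm, foot top 11.9 mm). Vase at (0.431, −0.397), standard at (0.589, −0.375) with yaw −8.1°, lamp yaw 7.3°, midpoint (0.569, −0.060). Now I go above the vase, turning the jaws to lie along y.

Request:
jog_arm(delta_pos=[[-0.198,-0.095,0.17],[-0.198,-0.095,0.17],[-0.198,-0.095,0.17],[-0.198,-0.095,0.17],[-0.198,-0.095,0.17],[-0.198,-0.095,0.17],[-0.198,-0.095,0.17],[-0.198,-0.095,0.17],[-0.198,-0.095,0.17],[-0.198,-0.095,0.17],[-0.198,-0.095,0.17],[-0.198,-0.095,0.17],[-0.198,-0.095,0.17],[-0.198,-0.095,0.17],[-0.198,-0.095,0.17],[-0.198,-0.095,0.17],[-0.198,-0.095,0.17]], dr=[[0,0,-90],[0,0,-90],[0,0,-90],[0,0,-90],[0,0,-90],[0,0,-90],[0,0,-90],[0,0,-90],[0,0,-90],[0,0,-90],[0,0,-90],[0,0,-90],[0,0,-90],[0,0,-90],[0,0,-90],[0,0,-90],[0,0,-90]], claw=[0.0854,0.0854,0.0854,0.0854,0.0854,0.0854,0.0854,0.0854,0.0854,0.0854,0.0854,0.0854,0.0854,0.0854,0.0854,0.0854,0.0854])

```text
time_s: 3.5
eef_pos: [0.4303, -0.3978, 0.1813]
ee_rot: [0.0, 0.0, 1.0, -0.0]
contact_force: [0.0, -0.8, -0.7]
width: 1.0
```

```bash
python3 shot.py wrist w3
```

```text
3.5 [ 0.4302549  -0.39775072  0.18129234] [ 4.44420094e-06  3.36948228e-04  9.99999943e-01 -8.48770556e-06]
```

View pics/w3.png

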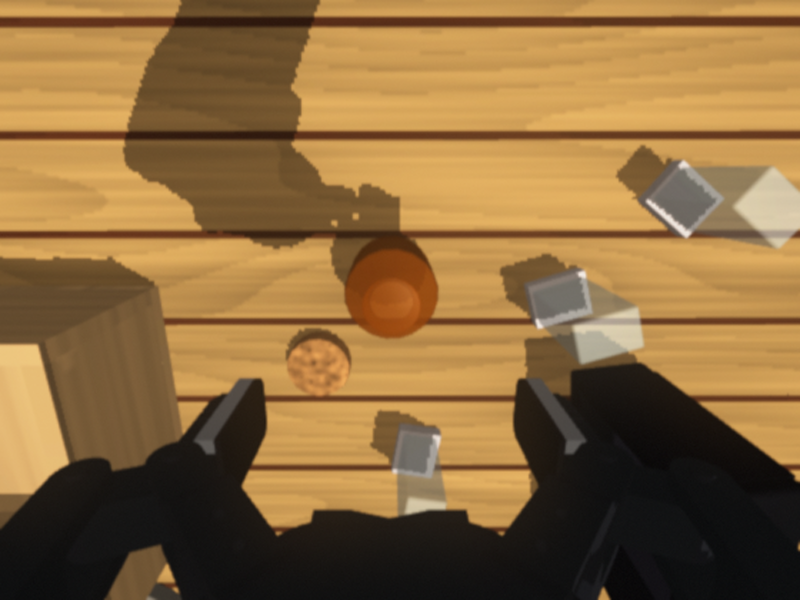

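Vase lip centre at (391,302), body width 345–438. The jaws straddle it and nothing lies under the fingers. Quick numeric check.

```bash
python3 - <<'E'
from h import *
w=load("w3");s=load("scene0")
print(onz(w,391*.7,302*.7,.09)); print(proj(w,[[.431,-.397,.09]])/.7)
print(onz(w,391.5*.7,(338)*.7,.066))
E
```

```text
[ 0.42753582 -0.39712824  0.09      ]
[[391.21740026 307.72133543]]
[ 0.45946876 -0.39671256  0.066     ]
```

Request:
jog_arm(delta_pos=[[0,0,0.035],[0,0.001,0.07],[0,0.001,0.1],[0,0.001,0.125],[0,0.001,0.14],[0,0.001,0.15],[0,0.001,0.155],[0,0.001,0.155],[0,0.001,0.155],[0,0.001,0.155],[0,0.001,0.155],[0,0.001,0.155],[0,0.001,0.155],[0,0.001,0.155],[0,0.001,0.155],[0,0.001,0.155],[0,0.001,0.155]], dr=[[0,0,0],[0,0,0],[0,0,0],[0,0,0],[0,0,0],[0,0,0],[0,0,0],[0,0,0],[0,0,0],[0,0,0],[0,0,0],[0,0,0],[0,0,0],[0,0,0],[0,0,0],[0,0,0],[0,0,0]], claw=[0.0854,0.0854,0.0854,0.0854,0.0854,0.0854,0.0854,0.0854,0.0854,0.045,0.045,0.045,0.045,0.045,0.045,0.045,0.045])

```text
time_s: 4.97
eef_pos: [0.4309, -0.3975, 0.0278]
ee_rot: [0.001, 0.0, 1.0, -0.001]
contact_force: [-0.6, 1.0, 6.9]
width: 0.682
```

Request:
jog_arm(delta_pos=[[0,0,-0.01],[0,0,-0.03],[0,0,-0.06],[0,0,-0.09],[0,0,-0.12],[0,0,-0.15],[-0.005,0.01,-0.17],[-0.015,0.035,-0.18],[-0.028,0.07,-0.18],[-0.043,0.105,-0.18],[-0.057,0.14,-0.18],[-0.072,0.175,-0.18],[-0.086,0.21,-0.18],[-0.1,0.245,-0.18],[-0.115,0.28,-0.18],[-0.127,0.31,-0.18],[-0.135,0.328,-0.18],[-0.139,0.337,-0.18],[-0.139,0.337,-0.18],[-0.139,0.337,-0.18]], dr=[[0,0,0],[0,0,0],[0,0,0],[0,0,0],[0,0,0],[0,0,0],[0,0,0],[0,0,0],[0,0,0],[0,0,0],[0,0,0],[0,0,0],[0,0,0],[0,0,0],[0,0,0],[0,0,0],[0,0,0],[0,0,0],[0,0,0],[0,0,0]], claw=[0.045,0.045,0.045,0.045,0.045,0.045,0.045,0.045,0.045,0.045,0.045,0.045,0.045,0.045,0.045,0.045,0.045,0.045,0.045,0.045])

```text
time_s: 6.63
eef_pos: [0.5681, -0.0612, 0.2059]
ee_rot: [-0.001, 0.0, 1.0, -0.001]
contact_force: [0.2, -1.1, -4.0]
width: 0.682
```

```bash
python3 shot.py wrist w4; python3 - <<'E'
import cv2;a=cv2.imread("pics/w4.png");cv2.imwrite("pics/w4s.png",a)
E
```

```text
6.6333 [ 0.56814882 -0.06122384  0.20593247] [-8.18372291e-04  2.83866506e-04  9.99999441e-01 -6.05999469e-04]
```

View pics/w4.png

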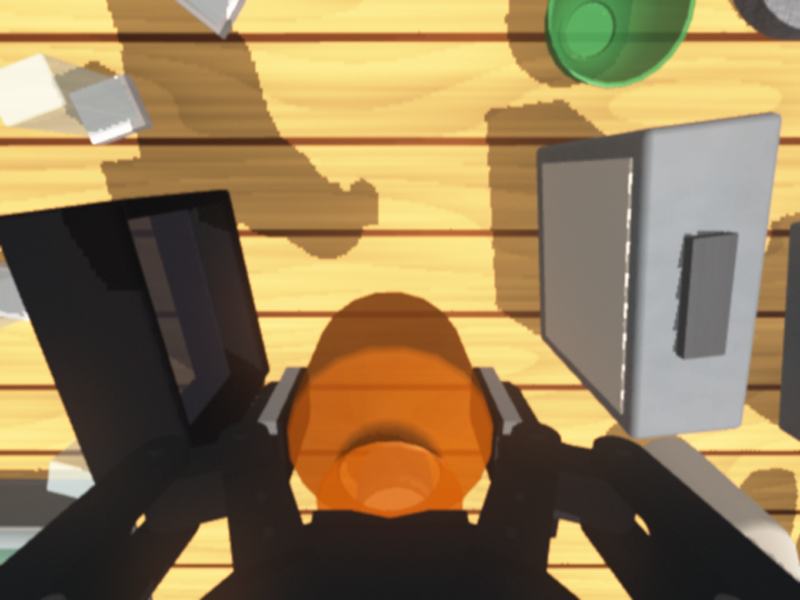

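View w4: vase held squarely between the pads. Lamp face edge (642,133)–(637,437), its foot (538,150)–(541,338); filter foot edge (228,190)–(268,370). This is a good view to refine the lamp/filter pose.

```bash
cat > fit3.py <<'E'
from fit import *
w4=load("w4");w2=load("w2")
add(w2,[((-X,F-Y,.15),(374,320)),((X,F-Y,.15),(560,298)),((X,F+Y,.15),(560,234)),((-X,F+Y,.15),(366,257))],cW)
n=len(L)
add(w4,[((-X,-Y,.15),(642,133)),((X,-Y,.15),(637,437)),((-X,-Y,0),(538,150)),((X,-Y,0),(541,338)),((-X,Y,.15),(780,116)),((X,Y,.15),(741,427)),
((-X,F+Y,.15),(128,208)),((-X,F+Y,0),(228,190)),((X,F+Y,0),(268,370)),((-X,F-Y,.15),(0,216))],cW)
r=least_squares(res,[.55,.09,.12],loss="soft_l1");ro=least_squares(lambda q:res(q)[2*n:],r.x,loss="soft_l1")
for q in(r.x,ro.x):print(q,np.degrees(q[2]),"mid",T(q,[0,-.15,0]),"std",T(q,[-.07,-.15,0]));print((res(q)[2*n:]/.7).reshape(-1,2).round(1).tolist())
E
python3 fit3.py
```

```text
[0.55234205 0.08925629 0.12331572] 7.065470501716037 mid [ 0.57079256 -0.05960465  0.        ] std [ 0.50132413 -0.06821489  0.        ]
[[2.8, -2.0], [-7.3, 7.2], [-4.2, -1.1], [-2.8, 2.2], [6.5, -3.5], [1.5, 5.5], [-16.6, -7.3], [1.8, -1.4], [3.0, 0.5], [-14.1, 1.1]]
[0.55283309 0.08986838 0.12604498] 7.221845428775421 mid [ 0.57168982 -0.05894165  0.        ] std [ 0.50224514 -0.06774145  0.        ]
[[3.5, -0.5], [-5.9, 8.0], [-3.8, -0.2], [-1.9, 2.8], [7.1, -2.4], [2.8, 6.1], [-15.0, -4.5], [2.6, 0.2], [4.1, 1.7], [-12.2, 4.2]]
```

Both fits agree within 1–2 mm, giving a midpoint of (0.571, −0.0595) and yaw 7.1°. Lowering gently.

Request:
jog_arm(delta_pos=[[-0.001,0,0.015],[-0.002,0.001,0.04],[-0.002,0.001,0.07],[-0.002,0.001,0.1],[-0.002,0.001,0.125],[-0.002,0.001,0.145],[-0.002,0.001,0.16],[-0.002,0.001,0.168],[-0.002,0.001,0.173],[-0.002,0.001,0.176],[-0.002,0.001,0.178],[-0.002,0.001,0.179],[-0.002,0.001,0.179],[-0.002,0.001,0.179]], dr=[[0,0,0],[0,0,0],[0,0,0],[0,0,0],[0,0,0],[0,0,0],[0,0,0],[0,0,0],[0,0,0],[0,0,0],[0,0,0],[0,0,0],[0,0,0],[0,0,0]], claw=[0.045,0.045,0.045,0.045,0.045,0.045,0.045,0.045,0.045,0.045,0.045,0.045,0.045,0.045])

```text
time_s: 7.85
eef_pos: [0.5715, -0.059, 0.028]
ee_rot: [0.001, -0.0, 1.0, -0.0]
contact_force: [-0.2, -0.6, -3.5]
width: 0.683
```

Request:
jog_arm(delta_pos=[[0,0,0.001],[0,0,0.002],[0,0,0.002],[0,0,0.002]], dr=[[0,0,0],[0,0,0],[0,0,0],[0,0,0]], claw=[0.045,0.045,0.045,0.045])

```text
time_s: 8.18
eef_pos: [0.5717, -0.0589, 0.0278]
ee_rot: [0.001, -0.0, 1.0, -0.0]
contact_force: [-5.3, 0.0, 10.6]
width: 0.681
```

On the bench. Release, rise, go above the standard and turn +8°.

Request:
jog_arm(delta_pos=[[0,0,-0.001],[0,0,-0.001],[0,0,-0.001],[0,0,-0.001],[0,0,-0.001],[0,0,-0.01],[0,0,-0.03],[0,0,-0.06],[0,0,-0.1],[0,0,-0.14],[0,0,-0.17],[0,0,-0.19],[0,0,-0.19]], dr=[[0,0,0],[0,0,0],[0,0,0],[0,0,0],[0,0,0],[0,0,0],[0,0,0],[0,0,0],[0,0,0],[0,0,0],[0,0,0],[0,0,0],[0,0,0]], claw=[0.065,0.072,0.08,0.0854,0.0854,0.0854,0.0854,0.0854,0.0854,0.0854,0.0854,0.0854,0.0854])

```text
time_s: 9.27
eef_pos: [0.574, -0.0589, 0.2214]
ee_rot: [0.005, 0.0, 1.0, -0.0]
contact_force: [0.1, 0.8, 0.2]
width: 0.996
```

Request:
jog_arm(delta_pos=[[-0.002,-0.03,0],[-0.004,-0.07,0],[-0.006,-0.11,0],[-0.009,-0.15,0],[-0.011,-0.19,0],[-0.013,-0.23,0],[-0.015,-0.27,0],[-0.017,-0.3,0],[-0.017,-0.316,0],[-0.017,-0.316,0],[-0.017,-0.316,0],[-0.017,-0.316,0]], dr=[[0,0,0],[0,0,8.1],[0,0,8.1],[0,0,8.1],[0,0,8.1],[0,0,8.1],[0,0,8.1],[0,0,8.1],[0,0,8.1],[0,0,8.1],[0,0,8.1],[0,0,8.1]], claw=[0.0854,0.0854,0.0854,0.0854,0.0854,0.0854,0.0854,0.0854,0.0854,0.0854,0.0854,0.0854])

```text
time_s: 10.27
eef_pos: [0.5886, -0.3721, 0.215]
ee_rot: [-0.0, 0.069, 0.998, 0.001]
contact_force: [-0.2, 0.9, -0.3]
width: 1.002
```

```bash
python3 shot.py scene s5; python3 shot.py wrist w5; python3 - <<'E'
from h import *
a=cv2.resize(load("w5")[0]["color"][:,:,::-1],(400,300)); 
a=load("w5")[0]["color"][150:330,150:400,::-1]; b=load("s5")[0]["color"][150:330,180:430,::-1]
cv2.imwrite("pics/c5.png",np.hstack([cv2.resize(i,(400,288),interpolation=2) for i in(a,b)]))
w=load("w5"); a,bb=.02,.014
P=np.array([[-a,bb,.087],[a,bb,.087],[a,-bb,.087],[-a,-bb,.087]])
t=-.1414;M=np.array([[np.cos(t),-np.sin(t),0],[np.sin(t),np.cos(t),0],[0,0,1]])
print((proj(w,P@M.T+[.5894,-.3751,0])-[150,150])*1.6)
E
```

```text
10.2667 [ 0.58863919 -0.37213409  0.21501349] [-1.40276911e-04  6.91799399e-02  9.97603511e-01  1.16260129e-03]
10.3167 [ 0.5888303  -0.37185999  0.21526293] [-8.87307274e-06  6.87963117e-02  9.97630236e-01  9.89274487e-04]
[[214.99329743  52.66629213]
 [213.95665266 117.89726554]
 [167.55913375 117.74338077]
 [166.6091017   52.49089827]]
```

View pics/c5.png

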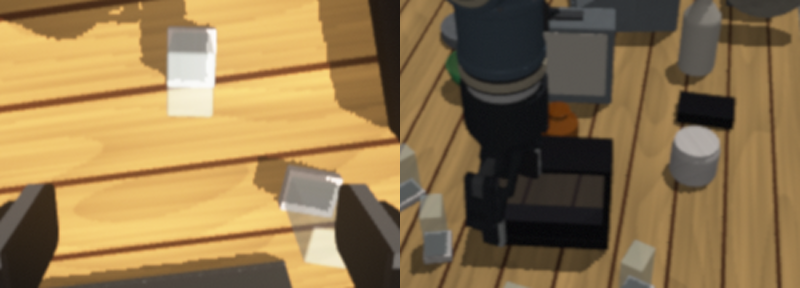

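Slab top spans crop (168–213, 85–117), as predicted, so the jaws are square to it. The vase stands in the gap (scene crop (560,118)). Descend and grip.

Request:
jog_arm(delta_pos=[[0,-0.002,0.04],[0,-0.002,0.08],[0,-0.002,0.115],[0,-0.002,0.145],[0,-0.002,0.165],[0,-0.002,0.178],[0,-0.002,0.187],[0,-0.002,0.187],[0,-0.002,0.187],[0,-0.002,0.187],[0,-0.002,0.187],[0,-0.002,0.187],[0,-0.002,0.187],[0,-0.002,0.187],[0,-0.002,0.187],[0,-0.002,0.187],[0,-0.002,0.187],[0,-0.002,0.187]], dr=[[0,0,0],[0,0,0],[0,0,0],[0,0,0],[0,0,0],[0,0,0],[0,0,0],[0,0,0],[0,0,0],[0,0,0],[0,0,0],[0,0,0],[0,0,0],[0,0,0],[0,0,0],[0,0,0],[0,0,0],[0,0,0]], claw=[0.0854,0.0854,0.0854,0.0854,0.0854,0.0854,0.0854,0.0854,0.015,0.015,0.015,0.015,0.015,0.015,0.015,0.015,0.015,0.015])

```text
time_s: 11.87
eef_pos: [0.5884, -0.3772, 0.0295]
ee_rot: [0.001, 0.071, 0.998, -0.0]
contact_force: [-0.8, 1.1, 7.0]
width: 0.317
```

Gripped (27 mm). Lift, carry over the filter to the place on the robot's side, turning by −15.2°.

Request:
jog_arm(delta_pos=[[0,0,-0.01],[0,0,-0.03],[0,0,-0.06],[0,0,-0.09],[0,0,-0.12],[0,0,-0.15],[0.004,0.01,-0.175],[0.015,0.033,-0.185],[0.03,0.066,-0.185],[0.044,0.099,-0.185],[0.059,0.132,-0.185],[0.074,0.165,-0.185],[0.088,0.198,-0.185],[0.103,0.231,-0.185],[0.117,0.262,-0.185],[0.127,0.284,-0.185],[0.131,0.294,-0.185],[0.131,0.294,-0.185],[0.131,0.294,-0.185],[0.131,0.294,-0.185]], dr=[[0,0,0],[0,0,0],[0,0,0],[0,0,0],[0,0,0],[0,0,0],[0,0,0],[0,0,-2],[0,0,-4],[0,0,-6],[0,0,-8],[0,0,-10],[0,0,-12],[0,0,-14],[0,0,-15.2],[0,0,-15.2],[0,0,-15.2],[0,0,-15.2],[0,0,-15.2],[0,0,-15.2]], claw=[0.015,0.015,0.015,0.015,0.015,0.015,0.015,0.015,0.015,0.015,0.015,0.015,0.015,0.015,0.015,0.015,0.015,0.015,0.015,0.015])

```text
time_s: 13.53
eef_pos: [0.4998, -0.0696, 0.2132]
ee_rot: [0.0, -0.061, 0.998, -0.0]
contact_force: [-0.5, 0.3, -2.5]
width: 0.323
```

```bash
python3 shot.py wrist w6; python3 shot.py side s6; python3 -c "
from h import *
a=load('w6')[0]['color'][:,:,::-1]; b=load('s6')[0]['color'][80:290,230:360,::-1]
cv2.imwrite('pics/c6.png',np.hstack([cv2.resize(a,(480,360),interpolation=2),cv2.resize(b,(223,360),interpolation=2)]))"
```

```text
13.5333 [ 0.49979584 -0.06957591  0.21324263] [ 4.47736244e-05 -6.05055108e-02  9.98167749e-01 -4.76292332e-04]
13.5833 [ 0.49981744 -0.06963401  0.21318464] [ 4.59920750e-06 -6.02489731e-02  9.98183323e-01 -3.38443843e-04]
```

View pics/c6.png

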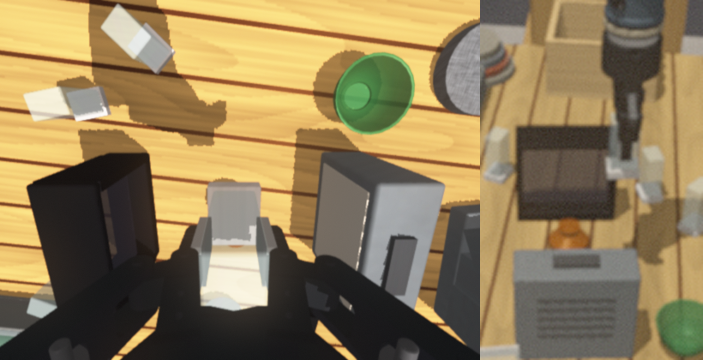

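Slab held upright (foot square at (233,215)), lamp to the right, filter to the left. Lowering.

Request:
jog_arm(delta_pos=[[-0.001,0.001,0.015],[-0.001,0.0015,0.04],[-0.001,0.0015,0.07],[-0.001,0.0015,0.1],[-0.001,0.0015,0.13],[-0.001,0.0015,0.15],[-0.001,0.0015,0.164],[-0.001,0.0015,0.173],[-0.001,0.0015,0.178],[-0.001,0.0015,0.181],[-0.001,0.0015,0.183],[-0.001,0.0015,0.184],[-0.001,0.0015,0.185],[-0.001,0.0015,0.186],[-0.001,0.0015,0.186]], dr=[[0,0,0],[0,0,0],[0,0,0],[0,0,0],[0,0,0],[0,0,0],[0,0,0],[0,0,0],[0,0,0],[0,0,0],[0,0,0],[0,0,0],[0,0,0],[0,0,0],[0,0,0]], claw=[0.015,0.015,0.015,0.015,0.015,0.015,0.015,0.015,0.015,0.015,0.015,0.015,0.015,0.015,0.015])

```text
time_s: 14.88
eef_pos: [0.501, -0.066, 0.0294]
ee_rot: [0.001, -0.062, 0.998, -0.001]
contact_force: [-3.2, 0.4, 10.5]
width: 0.322
```

Request:
jog_arm(delta_pos=[[0,0,-0.001],[0,0,-0.001],[0,0,-0.001],[0,0,-0.001],[0,0,-0.001],[0,0,-0.001],[0,0,-0.01],[0,0,-0.03],[0,0,-0.06],[0,0,-0.1],[0,0,-0.14],[0,0,-0.18],[0,0,-0.22],[0,0,-0.25],[0,0,-0.25],[0,0,-0.25]], dr=[[0,0,0],[0,0,0],[0,0,0],[0,0,0],[0,0,0],[0,0,0],[0,0,0],[0,0,0],[0,0,0],[0,0,0],[0,0,0],[0,0,0],[0,0,0],[0,0,0],[0,0,0],[0,0,0]], claw=[0.03,0.036,0.045,0.055,0.07,0.07,0.07,0.07,0.07,0.07,0.07,0.07,0.07,0.07,0.07,0.07])

```text
time_s: 16.22
eef_pos: [0.5011, -0.0657, 0.2798]
ee_rot: [0.002, -0.062, 0.998, -0.001]
contact_force: [-0.7, 0.4, -0.1]
width: 0.817
```

```bash
python3 shot.py wrist w7; python3 shot.py side s7; python3 shot.py scene s7b; python3 - <<'E'
from h import *
for n in("w7","s7","s7b"):
    c=load(n);h=cv2.cvtColor(c[0]["color"],cv2.COLOR_RGB2HSV)
    m=((h[...,0]<14)&(h[...,1]>200)).astype(np.uint8)
    k,l,st,ce=cv2.connectedComponentsWithStats(m)
    for i in np.argsort(-st[1:,4])[:2]+1: print(n,st[i],ce[i].round(1))
s=load("s7")
print("dial guess",onz(s,267,345,.1),proj(s,[[.571,-.0595,.09],[.571,-.0595,.066]]),proj(load("w7"),[[.571,-.0595,.09],[.541,-.0595,.066],[.601,-.0595,.066],[.571,-.0295,.066],[.571,-.0895,.066]]))
E
```

```text
16.2167 [ 0.5010567  -0.0657285   0.27977105] [ 2.39872552e-03 -6.19214297e-02  9.98078003e-01 -5.31356137e-04]
16.2667 [ 0.49993243 -0.06578716  0.27777137] [ 3.83387818e-04 -6.19224624e-02  9.98080876e-01 -1.62447865e-04]
16.3167 [ 0.49936026 -0.0657616   0.2766096 ] [-8.06027607e-04 -6.19605916e-02  9.98078267e-01  8.70131131e-05]
w7 [ 250  216   44   41 1251] [271.  235.3]
s7b [269 217  10  17  57] [272.9 226.6]
s7b [280 215   9   9  26] [283.7 219.3]
dial guess [0.56422615 0.34421957 0.1       ] [[281.65584661 210.88083142]
 [281.4544222  218.25754605]] [[271.12804983 244.33756361]
 [274.17559972 214.85731497]
 [268.46734804 257.80131539]
 [294.29678298 239.51965077]
 [248.0871895  234.12325726]]
```

The vase's amber blob (x 250–294, y 216–257) matches the predicted shoulder circle at the midpoint (248–294, 215–258) within 2 px. Next the dial: go in front of it with the tool tilted along its axis.

Request:
jog_arm(delta_pos=[[-0.004,0.04,0],[-0.008,0.08,0],[-0.012,0.12,0],[-0.016,0.16,0],[-0.02,0.2,0],[-0.022,0.24,0],[-0.026,0.28,0],[-0.03,0.32,0.01],[-0.034,0.36,0.02],[-0.036,0.4,0.03],[-0.036,0.41,0.03],[-0.036,0.41,0.03],[-0.036,0.41,0.03],[-0.036,0.41,0.03],[-0.036,0.41,0.03]], dr=[[0,0,0],[0,-3,0],[0,-6,0],[0,-10,0],[0,-14,0],[0,-18,0],[0,-22,0],[0,-26,0],[0,-29,0],[0,-32,0],[0,-32,0],[0,-32,0],[0,-32,0],[0,-32,0],[0,-32,0]], claw=[0.07,0.07,0.07,0.07,0.07,0.07,0.07,0.07,0.07,0.06,0.05,0.05,0.05,0.05,0.05])

```text
time_s: 17.62
eef_pos: [0.4857, 0.3437, 0.2465]
ee_rot: [0.275, -0.059, 0.96, 0.016]
contact_force: [0.5, 0.1, 0.3]
width: 0.583
```

```bash
python3 shot.py wrist w8; python3 - <<'E'
from workcell import env
import numpy as np
print(np.round(env.get_obs()["joint_positions"],2))
from h import *
w=load("w8");s=load("side0")
print(proj(w,[[.55,.344,.1],[.55,.344,.2],[.65,.27,0]]))
E
```

```text
17.6167 [0.48573514 0.34373201 0.24648764] [ 0.27452627 -0.05860074  0.95965806  0.01605286]
[-0.36  0.2  -0.58  2.04  0.83  0.7   0.2 ]
[[265.70379653 172.68206698]
 [263.52676782 256.76140238]
 [209.52971482 173.40747763]]
```

```bash
python3 - <<'E'
from h import *
a=load('w8')[0]['color'][30:290,130:400,::-1]; b=load('side0')[0]['color'][230:420,170:310,::-1]
C=np.zeros((520,792,3),np.uint8);C[:,:540]=cv2.resize(a,(540,520),interpolation=2);C[:342,540:]=cv2.resize(b,(252,342),interpolation=2)
cv2.imwrite('pics/c8.png',C)
E
```

```text
(no output)
```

View pics/c8.png

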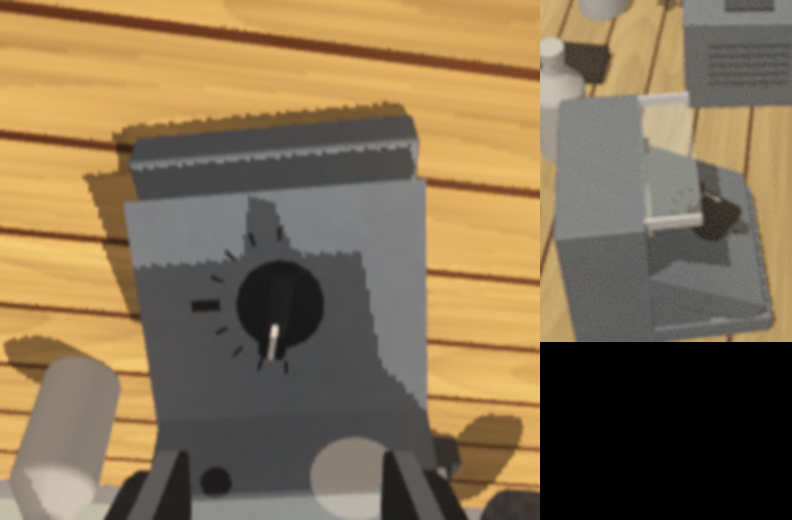

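View c8 (wrist, image up = towards the robot): dial skirt centre (281,305), thick mark (191–220, 306) at left, mark 0 at (286,367), mark 3.2 at (280,235). White pointer line runs (276,325)→(271,358), so the dial stands near 0.2 rad. Next: fit console pose and dial angle.

```bash
cat > fitd.py <<'E'
from h import *
from scipy.optimize import least_squares
w=load("w8");d=load("side0")
k8=lambda p:np.array(p)/2+[130,30]; cB=lambda p:np.array(p)/2+[150,110]
b=np.radians(32);n=np.array([-np.sin(b),0,np.cos(b)]);up=np.array([np.cos(b),0,np.sin(b)]);rt=np.array([0,-1.,0]);O=np.array([-.005,0,.085])
def pl(r,th,h=0): return O+n*h+r*(np.cos(th)*up+np.sin(th)*rt)
def W(q,P): c,s=np.cos(q[2]),np.sin(q[2]);return np.array([[c,-s,0],[s,c,0],[0,0,1]])@P+[q[0],q[1],0]
def panel(x,y): return np.array([x,y,.085+(x+.005)*np.tan(b)])
tt=np.linspace(0,2*np.pi,120)
def res(q):
    f=[]
    for cam,P,px in [(w,panel(q[3],-.08),k8((125,203))),(w,panel(q[3],.08),k8((425,180))),(w,panel(.051,-.08),k8((159,421))),(w,panel(.051,.08),k8((427,412))),
     (w,pl(.05,1.6),k8((191,306))),(w,pl(.034,1.6),k8((220,305))),
     (d,np.array([.051,.08,.2]),cB((157,500))),(d,np.array([.051,-.08,.2]),cB((152,348)))]:
        f+=list(proj(cam,W(q,P))[0]-px)
    C=proj(w,np.array([W(q,pl(.024,t,.009)) for t in tt]))
    f+=[C[:,0].min()-k8((237,0))[0],C[:,0].max()-k8((324,0))[0],C[:,1].min()-k8((0,261))[1],C[:,1].max()-k8((0,349))[1]]
    return np.array(f)
if __name__=="__main__":
    r=least_squares(res,[.58,.344,.1,-.08],loss="soft_l1");q=r.x;print(q,np.degrees(q[2]));print(res(q).round(1).tolist())
    print("grip",W(q,pl(0,0,.024)),"axis",W(np.r_[0,0,q[2]],n))
    for m in(0,.4,.8,1.2,1.6,2.0,2.4,2.8,3.2): print(m,((proj(w,W(q,pl(.046,m)))[0]-[130,30])*2).round())
    for th in(0,.1,.2,.3,.4): print("ptr",th,[((proj(w,W(q,pl(rr,th,.035)))[0]-[130,30])*2).round().tolist() for rr in(0,.008,.023)])
    # panel rectified, +-60mm, 5px/mm at h=35mm
E
python3 fitd.py
```

```text
[ 0.58045782  0.3530703   0.21286875 -0.0557293 ] 12.1964808501175
[-0.1, 0.2, 0.4, -0.2, -0.9, -0.5, 0.2, -3.0, 0.9, 0.1, 0.5, 0.1, 0.0, -2.8, -1.4, -3.4, -0.2, 0.4, 0.4, -0.1]
grip [0.56313967 0.3493271  0.10535315] axis [-0.51795839 -0.11195327  0.8480481 ]
0 [288. 381.]
0.4 [256. 377.]
0.8 [229. 361.]
1.2 [209. 337.]
1.6 [200. 306.]
2.0 [203. 274.]
2.4 [220. 246.]
2.8 [247. 226.]
3.2 [280. 218.]
ptr 0 [[277.0, 317.0], [279.0, 332.0], [281.0, 361.0]]
ptr 0.1 [[277.0, 317.0], [277.0, 332.0], [277.0, 361.0]]
ptr 0.2 [[277.0, 317.0], [276.0, 332.0], [272.0, 360.0]]
ptr 0.3 [[277.0, 317.0], [274.0, 332.0], [268.0, 359.0]]
ptr 0.4 [[277.0, 317.0], [273.0, 331.0], [263.0, 358.0]]
```

The fit is tight (mostly under 1 px; the far head corner is off by 3 px). Dial is at about 0.2 rad, console yaw 12.2°. Compute the jog to an 80 mm standoff along the axis.

```bash
cat > go.py <<'E'
import sys
from fitd import *
from workcell import env
q=np.array([0.58045782,0.3530703,0.21286875])
def tgt(th,h):
    z=W([0,0,q[2]],-n);x=-W([0,0,q[2]],np.cos(th)*up+np.sin(th)*rt)
    return W(q,pl(0,0,h)),np.c_[x,np.cross(z,x),z]
o=env.get_obs();Rt=R.from_quat(o["ee_rot"],scalar_first=True).as_matrix()
p,Rg=tgt(float(sys.argv[1]),float(sys.argv[2]))
print("delta",(Rt.T@(p-o["eef_pos"])).round(4),"dr",R.from_matrix(Rt.T@Rg).as_rotvec(degrees=True).round(2),"F",o["contact_force"].round(1),"q",o["joint_positions"].round(2),o["width"],o["time_s"])
E
python3 go.py .21 .08
```

```text
delta [ 0.0093 -0.0062  0.105 ] dr [-2.83  0.26  7.6 ] F [ 0.7 -0.6  0.8] q [-0.36  0.2  -0.58  2.04  0.83  0.7   0.2 ] 0.5881354881326907 17.6667
```

Request:
jog_arm(delta_pos=[[0.002,-0.002,0.02],[0.004,-0.004,0.05],[0.009,-0.006,0.08],[0.009,-0.006,0.1],[0.009,-0.006,0.105],[0.009,-0.006,0.105],[0.009,-0.006,0.105]], dr=[[-1,0,2],[-2,0.2,5],[-2.8,0.3,7.6],[-2.8,0.3,7.6],[-2.8,0.3,7.6],[-2.8,0.3,7.6],[-2.8,0.3,7.6]], claw=[0.045,0.045,0.045,0.045,0.045,0.045,0.045])

```text
time_s: 18.25
eef_pos: [0.534, 0.3455, 0.1545]
ee_rot: [0.27, -0.002, 0.961, 0.059]
contact_force: [0.9, -0.2, 0.8]
width: 0.529
```

```bash
python3 shot.py wrist w9; python3 go.py .21 .08; python3 go.py .21 .012; python3 - <<'E'
from fitd import *
w=load("w9");q=np.array([0.58045782,0.3530703,0.21286875])
print("pred pointer",[proj(w,W(q,pl(r,.2,.035)))[0].round(0).tolist() for r in(.008,.022,-.022)])
h=w[0]["color"].astype(int);x0,y0=proj(w,W(q,pl(.015,.2,.035)))[0].astype(int)
sub=h[y0-30:y0+30,x0-25:x0+25].min(2);print(x0,y0)
m=(sub>110).astype(np.uint8);k,l,st,ce=cv2.connectedComponentsWithStats(m)
for i in range(1,k):
    if st[i,4]>8:
        p=np.argwhere(l==i)[:,::-1].astype(np.float32);ln=cv2.fitLine(p,2,0,.01,.01).ravel();print(st[i],ce[i]+[x0-25,y0-30],ln[:2])
E
```

```text
18.25 [0.53397725 0.34546721 0.15446835] [ 0.26974497 -0.00223935  0.96112878  0.05885668]
delta [ 0.0009 -0.0032  0.0017] dr [0.2  0.07 0.08] F [ 0.4 -0.3 -0.1] q [-0.41  0.36 -0.45  2.07  1.11  0.5  -0.16] 0.5285407318876297 18.3
delta [ 0.001  -0.0035  0.0697] dr [0.2  0.07 0.08] F [ 0.4 -0.3 -0.1] q [-0.41  0.36 -0.45  2.07  1.11  0.5  -0.16] 0.5285407318876297 18.3
pred pointer [[269.0, 244.0], [269.0, 263.0], [268.0, 202.0]]
269 253
[ 21  17   6  25 113] [267.48672566 250.90265487] [ 0.00346989 -0.999994  ]
```

The white pointer line is found at x=267.5 (predicted 269) and parallel to the tool, so the pose is confirmed. Go in and close.

Request:
jog_arm(delta_pos=[[0.001,-0.003,0.02],[0.001,-0.004,0.04],[0.001,-0.004,0.055],[0.001,-0.004,0.063],[0.001,-0.004,0.068],[0.001,-0.004,0.068],[0.001,-0.004,0.068],[0.001,-0.004,0.068],[0.001,-0.004,0.068],[0.001,-0.004,0.068],[0.001,-0.004,0.068],[0.001,-0.004,0.068],[0.001,-0.004,0.068]], dr=[[0,0,0],[0,0,0],[0,0,0],[0,0,0],[0,0,0],[0,0,0],[0,0,0],[0,0,0],[0,0,0],[0,0,0],[0,0,0],[0,0,0],[0,0,0]], claw=[0.045,0.045,0.045,0.045,0.045,0.045,0.03,0.02,0.01,0.005,0.005,0.005,0.005])

```text
time_s: 19.38
eef_pos: [0.568, 0.35, 0.0962]
ee_rot: [0.27, -0.003, 0.961, 0.059]
contact_force: [-4.0, -1.9, 6.5]
width: 0.15
```

```bash
python3 go.py .21 .012;python3 go.py 1.6 .012
```

```text
delta [-0.0006  0.0005  0.0016] dr [0.19 0.05 0.12] F [-4.  -1.9  6.5] q [-0.45  0.48 -0.36  2.05  1.32  0.44 -0.34] 0.14971473655048398 19.3833
delta [-0.0006  0.0005  0.0016] dr [ 0.2  -0.09 79.76] F [-4.  -1.9  6.5] q [-0.45  0.48 -0.36  2.05  1.32  0.44 -0.34] 0.14971473655048398 19.3833
```

Gripped the bar (13 mm), forces small. Turn halfway first.

Request:
jog_arm(delta_pos=[[0,0,0],[0,0,0],[0,0,0],[0,0,0],[0,0,0],[0,0,0],[0,0,0],[0,0,0],[0,0,0],[0,0,0]], dr=[[0,0,3],[0,0,7],[0,0,11],[0,0,15],[0,0,20],[0,0,25],[0,0,30],[0,0,35],[0,0,40],[0,0,40]], claw=[0.005,0.005,0.005,0.005,0.005,0.005,0.005,0.005,0.005,0.005])

```text
time_s: 20.22
eef_pos: [0.5678, 0.3493, 0.096]
ee_rot: [0.233, 0.328, 0.904, 0.148]
contact_force: [-5.0, -2.7, 7.3]
width: 0.149
```

```bash
python3 go.py 1.6 .012
```

```text
delta [0.0001 0.0015 0.0016] dr [ 0.1  -0.08 39.59] F [-5.  -2.7  7.3] q [-0.51  0.47 -0.29  2.05  1.3   0.41 -1.03] 0.1491750723954032 20.2167
```

Request:
jog_arm(delta_pos=[[0,0,0],[0,0,0],[0,0,0],[0,0,0],[0,0,0],[0,0,0],[0,0,0],[0,0,0],[0,0,0],[0,0,0],[0,0,0],[0,0,0]], dr=[[0,0,4],[0,0,9],[0,0,14],[0,0,19],[0,0,24],[0,0,29],[0,0,33],[0,0,36.5],[0,0,39],[0,0,39.6],[0,0,39.6],[0,0,39.6]], claw=[0.005,0.005,0.005,0.005,0.005,0.005,0.005,0.005,0.005,0.005,0.005,0.005])

```text
time_s: 21.22
eef_pos: [0.5673, 0.349, 0.0956]
ee_rot: [0.17, 0.613, 0.74, 0.217]
contact_force: [-6.8, -2.6, 7.9]
width: 0.151
```

```bash
python3 go.py 1.6 .012
```

```text
delta [0.0013 0.0017 0.0016] dr [ 0.01 -0.09  0.15] F [-6.8 -2.6  7.9] q [-0.57  0.47 -0.21  2.06  1.26  0.38 -1.7 ] 0.1505546614625759 21.2167
```

Now at the target angle. Release gently, back straight out along the axis, and check the pointer from two distances.

Request:
jog_arm(delta_pos=[[0,0,0],[0,0,0],[0,0,0],[0,0,0],[0,0,0],[0,0,-0.02],[0,0,-0.05],[0,0,-0.09],[0,0,-0.13],[0,0,-0.16],[0,0,-0.16],[0,0,-0.16],[0,0,-0.16]], dr=[[0,0,0],[0,0,0],[0,0,0],[0,0,0],[0,0,0],[0,0,0],[0,0,0],[0,0,0],[0,0,0],[0,0,0],[0,0,0],[0,0,0],[0,0,0]], claw=[0.015,0.02,0.03,0.04,0.04,0.04,0.04,0.04,0.04,0.04,0.04,0.04,0.04])

```text
time_s: 22.3
eef_pos: [0.4856, 0.3304, 0.2301]
ee_rot: [0.17, 0.614, 0.74, 0.217]
contact_force: [-0.1, 0.1, -0.7]
width: 0.466
```

```bash
cat > chk.py <<'E'
from fitd import *
import sys
w=load(sys.argv[1]);q=np.array([0.58045782,0.3530703,0.21286875])
# rectify plane 35 mm out (bar top) and panel plane: 4 px/mm, +-60mm; u=right, v=down-slope
def rect(hh):
    S=4;src=[];dst=[]
    for a,b_ in((-.05,-.05),(.05,-.05),(.05,.05),(-.05,.05)):
        src.append(proj(w,W(q,O+n*hh+a*rt+b_*up))[0]);dst.append([(a+.06)*1000*S,(.06-b_)*1000*S])
    H=cv2.getPerspectiveTransform(np.float32(src),np.float32(dst));return cv2.warpPerspective(w[0]["color"],H,(480,480))
A=rect(.035);B=rect(0.)
m=(A.min(2)>110).astype(np.uint8)
yy,xx=np.mgrid[:480,:480];m[(np.hypot(xx-240,yy-240)>110)]=0
k,l,st,ce=cv2.connectedComponentsWithStats(m)
for i in range(1,k):
    if st[i,4]>60:
        p=np.argwhere(l==i)[:,::-1].astype(np.float32);v=cv2.fitLine(p,2,0,.01,.01).ravel()[:2]
        c=(ce[i]-240)/4;v=v*np.sign(v@c);print("white mm(right,down)",c.round(1),st[i],"line angle",np.arctan2(v[0],-v[1]).round(3),"centre angle",np.arctan2(c[0],-c[1]).round(3))
g=B.max(2).astype(int);r=np.arange(36,48)
for a in np.arange(-.2,3.5,.05):
    xs=(240+4*r*np.sin(a)).astype(int);ys=(240-4*r*np.cos(a)).astype(int);print(f"{a:.2f}:{int(g[ys.clip(0,479),xs.clip(0,479)].mean())}",end=" ")
E
python3 shot.py wrist w10; python3 chk.py w10; echo; echo before; python3 chk.py w8
```

```text
22.3 [0.48564752 0.33037109 0.23009549] [0.16971461 0.61365956 0.73995781 0.21698235]
white mm(right,down) [15.   1.5] [ 263  238   76   16 1052] line angle 1.602 centre angle 1.667
-0.20:76 -0.15:76 -0.10:76 -0.05:75 -0.00:67 0.05:64 0.10:74 0.15:76 0.20:76 0.25:76 0.30:77 0.35:76 0.40:70 0.45:63 0.50:74 0.55:77 0.60:77 0.65:77 0.70:78 0.75:77 0.80:70 0.85:60 0.90:73 0.95:77 1.00:77 1.05:77 1.10:77 1.15:77 1.20:70 1.25:62 1.30:76 1.35:77 1.40:77 1.45:76 1.50:74 1.55:60 1.60:54 1.65:54 1.70:67 1.75:76 1.80:77 1.85:78 1.90:79 1.95:76 2.00:61 2.05:72 2.10:79 2.15:80 2.20:88 2.25:93 2.30:83 2.35:73 2.40:62 2.45:76 2.50:80 2.55:79 2.60:80 2.65:80 2.70:80 2.75:76 2.80:80 2.85:89 2.90:96 2.95:101 3.00:99 3.05:100 3.10:98 3.15:84 3.20:90 3.25:97 3.30:101 3.35:102 3.40:108 3.45:117 
before
white mm(right,down) [  3.3 -10.2] [242 157  23  69 585] line angle 0.227 centre angle 0.311
-0.20:76 -0.15:75 -0.10:75 -0.05:75 -0.00:65 0.05:66 0.10:76 0.15:76 0.20:76 0.25:77 0.30:77 0.35:76 0.40:67 0.45:66 0.50:76 0.55:77 0.60:77 0.65:78 0.70:78 0.75:77 0.80:67 0.85:66 0.90:76 0.95:77 1.00:77 1.05:77 1.10:77 1.15:76 1.20:65 1.25:67 1.30:77 1.35:78 1.40:78 1.45:78 1.50:75 1.55:49 1.60:30 1.65:33 1.70:61 1.75:77 1.80:79 1.85:78 1.90:78 1.95:76 2.00:63 2.05:73 2.10:79 2.15:80 2.20:91 2.25:106 2.30:110 2.35:110 2.40:92 2.45:121 2.50:128 2.55:128 2.60:126 2.65:115 2.70:100 2.75:84 2.80:67 2.85:80 2.90:81 2.95:81 3.00:81 3.05:81 3.10:80 3.15:68 3.20:83 3.25:113 3.30:124 3.35:129 3.40:130 3.45:130
```

The pointer line measures 1.602 rad; the marks come out with a mean offset of about +0.014, so the dial is near 1.59. Now check the standard in the picture taken after its release by fitting its outline to the image edges.

```bash
python3 - <<'E'
from h import *
from scipy.optimize import minimize
w=load("w7");g=cv2.GaussianBlur(cv2.cvtColor(w[0]["color"],cv2.COLOR_RGB2GRAY),(0,0),1).astype(np.float32)
G=np.hypot(cv2.Sobel(g,5,1,0),cv2.Sobel(g,5,0,1));G=np.minimum(G,80)
def edges(a,b,z):
    c=np.array([[-a,b],[a,b],[a,-b],[-a,-b]]);t=np.linspace(0,1,40)[:,None]
    return np.c_[np.vstack([c[i]+(c[(i+1)%4]-c[i])*t for i in range(4)]),np.full(160,z)]
E=np.vstack([edges(.02,.014,.087),edges(.022,.018,.012)])
def sc(q):
    c,s=np.cos(q[2]),np.sin(q[2]);P=E.copy();P[:,:2]=E[:,:2]@np.array([[c,s],[-s,c]])+q[:2]
    p=proj(w,P).astype(np.float32);return cv2.remap(G,p[:,:1],p[:,1:],1).mean()
best=sorted([(sc([x,y,t]),x,y,t) for x in np.arange(.48,.522,.002) for y in np.arange(-.09,-.045,.002) for t in np.radians(np.arange(-14,29,2))])[::-1]
for b in best[:5]: print(np.round(b,3),np.degrees(b[3]).round(1))
print("nominal",sc([.5015,-.067,.1237]),"median",np.median([b[0] for b in best]))
def c4(q): return proj(w,[[q[0],q[1],.087],[q[0],q[1],.012]])
print(c4(best[0][1:]))
E
```

```text
[ 7.2781e+01  5.0200e-01 -6.6000e-02  1.4000e-01] 8.0
[ 7.2687e+01  5.0200e-01 -6.6000e-02  1.0500e-01] 6.0
[ 7.1765e+01  5.0200e-01 -6.6000e-02  7.0000e-02] 4.0
[ 7.1662e+01  5.0200e-01 -6.6000e-02  1.7500e-01] 10.0
[ 7.0734e+01  5.0000e-01 -6.6000e-02  1.4000e-01] 8.0
nominal 71.3202 median 40.246796
[[272.87798582 187.85876393]
 [272.94352618 175.88058799]]
```

Standard fitted at (0.502, −0.066) with yaw ≈ 7°. In the lamp frame that is x ≈ −69 mm, y ≈ −148 mm, about 69 mm from the vase. The arm is clear, so I hand in.

```bash
python3 -c "
from workcell import env,ticket
o=env.get_obs();print(o['time_s'],o['contact_force'].round(1));print(ticket.job_done())"
```

```text
22.35 [-0.2 -0.2 -0.5]
the job is handed in; nothing more can be done
None
```

I placed the vase and the standard in the strain viewer, turned the dial to the thick mark, and handed the job in at 22.35 s.

| Check | Measured | Allowed |
|---|---|---|
| Vase | outline within 2 px of the one predicted at the midpoint between lamp and filter | within 10 mm |
| Standard across the gap (y in lamp frame) | about −148 mm | −160 to −140 mm |
| Standard on the robot's side (x in lamp frame) | about −69 mm | below −40 mm |
| Standard to vase axis | about 69 mm | 60 to 80 mm |
| Standard's angle to the lamp | about 0–1° off square | below 10° |
| Dial | about 1.59–1.60 rad | 1.52 to 1.68 rad |

Both pieces were pressed lightly onto the bench (about 10 N measured) before I opened the fingers. The arm was clear of everything at the end, with the contact-force reading at noise level.

- **Lamp and filter fit:** a few corner points disagreed by several pixels, although the separate fits agreed on the midpoint within 2–3 mm.
- **Console fit:** one head corner was about 3 px off.
- **Glass not seen again:** the vase and standard were last checked right after the standard was released, before the dial was turned. The arm did not go near them afterwards.
- **Bystanders:** I did not measure them again at the end. The arm's paths stayed clear of them.

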